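# Take the table lantern off its safety hook and seat it in its marble tray

### The job

Take the candle lantern off the table stand: push its hanging ring back against the hook's sprung keeper until the mouth of the hook opens, then lift the ring up and out over the nose. Set the lantern down and let go of the ring; as it spins freely on the ring, take hold of the lantern itself (its round chimney cap is handy) and turn it on the square marble tray until all four feet stand inside the rim and it sits level without rocking. Do not drop or tip it, and leave the other table things where they are.

Things in the scene. Friction and masses are not known exactly. Their poses are not given: they have to be found in the camera images.
- stand: Dark steel lantern stand, fixed. Foot plate 215 x 125 x 10; post 10 dia at x = +125; from its top a round arm, 10 dia, centre line 260 above the table, runs level to -x over the plate and turns up into a nose, the stand's highest point (290 above the table). Origin on the table under the hook's seat; x from the seat to the post, y across the arm, z up.
- hook_seat (a point): Centre of the ring's hung top bar: 269 above the table, stand's axes. The nose stands in front (inside face x = -7); its end bends back over the seat to x = +7, 11 to 21 above this point, and catches a ring lifted straight up (play 7). Way out: push the bar itself back to x = +13 to +17, lift it 30 to 45 (no more: the ring meets the arm), then off along -x by over 30.
- keeper (a joint): Sprung keeper: bright sheet steel tongue, 14 wide, on a pin through the arm at x = +19, leaning forward against the inside of the nose's end. 0 = shut; grows (rad) as its top swings back to the post. The ring's bar meets it at x = +9 and needs about 3 N to start it, 5 N at the 0.35 to 0.7 rad that let the bar pass; it snaps shut by itself.
- ring: The lantern's hanging ring: upright oblong link of 8 mm round steel bar, 50 wide (y), 74 tall; its sides are straight from 16 to 50 below the top bar. Origin at the centre of the top bar; y along that bar, z up, x square to the ring's flat. The lantern hangs plumb below it, spins freely on a swivel and swings a little about the ring's y; gripped, the ring may lean a little under the keeper's push.
- ring_hinge (a point): The ring's hinge on the swivel eye, 66 below the ring's origin, 10 above the cap. Let go, the ring falls over to one side about its y (up to 80 degrees; lean it over first or nudge it, as it may balance) and lies across the cap's top, within 25 of the centre along its y; it may turn a little on the swivel too.
- lantern: Square steel and glass lantern with a white candle, about 0.5 kg. Origin midway between the four feet at their underside; x, y along its sides, z up. Ball feet 12 dia, centres at x, y = +-40; plates 100 square; glass cabin to z = 98, stepped roof to z = 116, round chimney cap above. With the ring upright its top bar is at z = 226.
- lantern_cap (a point): Centre of the chimney cap's top, 150 above the feet. The cap is a cylinder, 60 dia x 34 tall; the roof around its foot rises to z = 116 of the lantern. Grasp it from above across its diameter, best with the fingers on the fallen ring's +y and -y sides, which the ring leaves free.
- tray: Square marble tray, fixed, 120 x 120 outside; rim 10 wide all round, its top 12 above the table; the flat floor is 100 x 100 (4 mm to spare round the feet), its floor 5 above the table. Origin at the centre of the underside, x and y along its sides. Any of the four quarter turns of the lantern fits; when it is turned by more than about 15 degrees out of square its feet rest on the rim.
- wine_glass: stemmed wine glass, 76 dia x 200 tall; bystander, leave alone; origin at the centre of its foot
- flute_glass: slim stemmed glass, 68 dia foot x 215 tall; bystander, leave alone; origin at the centre of its foot
- votive_near: a low straight glass candle cup, 58 dia x 66 tall; bystander, leave alone; origin at the centre of its underside
- votive_side: a low straight glass candle cup, 58 dia x 66 tall; bystander, leave alone; origin at the centre of its underside
- bud_vase: glass tube vase 52 dia x 150 with one blue flower rising to 310; bystander, leave alone; origin at the centre of its underside
- fork: steel table fork 190 long, lying flat along its x; bystander, leave alone; origin on the table at mid-length
- knife: steel table knife 210 long, lying flat along its x; bystander, leave alone; origin on the table at mid-length
There are look-alikes about, which are no part of the job. There is more than one size of the tray; the one meant has the size given above.

How it is judged (in metres and radians):
On the way, in this order (a step that is already met when the one before it is completed fails the run):
1. the ring presses the keeper open (more than 0.2 rad) (value of joint keeper above 0.2 rad and contact force between ring and keeper above 0.3 N), for 0.1 s.
2. the ring is off the hook, 60 mm or more from its seat, and the keeper has shut (distance between ring and hook_seat above 0.06 m and value of joint keeper below 0.06 rad), for 0.1 s.
3. the lantern has been set down, on the tray or the table, and let go (height (world z) of lantern below 0.03 m and angle between lantern's own z axis and vertical below 0.3 rad and linear speed of lantern below 0.05 m/s and contact force between the fingers and ring below 0.1 N), for 0.2 s.
4. the gripper has taken hold of the lantern itself (contact force between the fingers and lantern above 1.5 N), for 0.1 s.
At the end, for the whole second after the job is handed in: The lantern stands in the tray with all four feet on its floor (within 3 mm in height, 8 mm of the centre, square to it within 9 degrees in any quarter turn), level within 2 degrees, at rest and let go, and the hook's keeper is shut (horizontal distance between lantern and tray below 0.008 m and z of lantern in the frame of tray between 0.002 and 0.008 m and (angle between the x axis of lantern and the x axis of tray, either way round below 0.16 rad or angle between the x axis of lantern and the y axis of tray, either way round below 0.16 rad) and angle between lantern's own z axis and vertical below 0.035 rad and linear speed of lantern below 0.02 m/s and angular speed of lantern below 0.1 rad/s and value of joint keeper below 0.06 rad); the robot touches nothing.
It fails at once if the lantern is tipped (more than 40 degrees) (angle between lantern's own z axis and vertical above 0.7 rad).
It fails at once if the lantern is dropped (falls faster than 0.6 m/s with nothing holding it) (linear speed of lantern above 0.6 m/s and contact force between the fingers and ring below 0.05 N).
It fails at once if one of the other table things is shifted by more than 30 mm or knocked over (distance of any of wine_glass, flute_glass, votive_near, votive_side, bud_vase, fork, knife from where it was at the start of the episode above 0.03 m or angle between any of wine_glass, flute_glass, votive_near, votive_side, bud_vase, fork, knife's own z axis and vertical above 0.5 rad).
It also fails if it takes over 64 s, if anything falls off the work surface, if the arm or the gripper's body presses on something with over 40 N, if the wrist force passes 120 N, or if a joint passes its speed limit or range.

### The arm

A 6-joint arm with a two-finger parallel gripper is mounted at the origin on the work surface. World frame = base frame: x ahead of the robot, y to its left, z up, the work surface at z = 0. Lengths are in mm, angles in rad, forces in N, time in s.
With the tool pointing down it reaches from about 275 to 1000 mm from the base axis. Payload 8.4 kg.
Tool frame: the origin (TCP) lies between the finger pads; the fingertips stand 22 mm ahead of it and the grasp point (between the pads) lies 3 mm ahead of it; z points along the fingers, y is the line along which they close (so a half turn about z gives the same grasp; the last joint's range is limited). The gripper opens to 85 mm and grips with 20 to 120 N. Pads are 22 mm wide; open, the fingers measure 114 mm over their backs; the gripper's body (76 mm by 85 mm) begins 54 mm behind the grasp point. The pads swing forward as they close: fully open they stand 13 mm farther back than shut.
Start: joints at [-1.265, 0.353, 1.633, -0, 1.155, -0.002], TCP at [189.35, -595.63, 253.281] pointing down, gripper open.
Joint ranges: [-2.63, 2.63], [-0.92, 2.1], [0.06, 2.66], [-1.3, 4.44], [0, 2.69], [-3.02, 3.02]. Speed limits (rad/s): [2.22, 2.22, 2.79, 3.14, 3.14, 3.14].

### API

Orientations are given as [roll, pitch, yaw] about the fixed x, y, z axes, in that order (R = Rz(yaw) Ry(pitch) Rx(roll)).
In Python, from rig import r, grab_frame gives the robot as it stands.
- The arm moves only by the shell command python3 -m inch 'ROWS' [FORCE]. ROWS is JSON, a list of rows, each a list of 7 numbers: the turn, a rotation vector about the tool's x, y, z as a fraction of full scale, then the shift along the tool's x, y, z as a fraction of full scale, then the closure, from 0 (fully open) to 1 (shut). In form: [[rx, ry, rz, dx, dy, dz, fingers], ...]. A call has 1 to 8 rows; each row shifts and turns the commanded pose from where the row before left it, along the tool's axes as they then stand; what a row does not reach is not made up. Full scale, the value 1, is 2.5 cm for a shift and pi rad for a turn. A row lasts 1/12 s, in which the tool goes at most 41.7 mm and 7.16 degrees, less where a joint would pass 70% of its speed; a pose out of reach is approached as far as the arm can. A call with a number of a shift or a turn outside -1 to 1 is refused whole. A call with a gripper value outside its range is refused whole. The fingers move at their own pace and stop on an object; FORCE is the grip in N (left out, the last holds). Time passes only in rows, so rows that do not move let the fingers close. It gives the time, the measured TCP pose, the force, the opening and the grip force at its end, in the units of the state.
- r.sense(): the state, without advancing time (a new reading comes with each control period).
- grab_frame(name): name is "scene" or "top" or "wrist"; returns a dict with "pixels" (400x640x3 uint8, red, green, blue), "z_map" (400x640 float32, mm along the optical axis (not along the pixel's ray), 0 where there is no reading), "vertical_fov" (degrees; the focal length in pixels is half the picture's height over the tangent of half this angle, whatever the lens; pixels are square), "cx", "cy" (the principal point, pixels), "dist" ([k1, k2, p1, p2, k3] as OpenCV has them; the pictures are not rectified), "cam_to_world" (4x4, takes a point from camera to world coordinates). Camera axes: x right, y down, z forward; pixel columns grow to the right and rows downward; lengths in mm; the calibration is good to about 2 mm. A picture is of the moment at which its call begins.
- r.sign_off(): hands the job in; it is judged then, once.
The state is a dict: "clock": time; "qpos": joint angles; "qvel": joint speeds; "joint_efforts": joint torques, N m; "eef_pos": TCP position; "tcp_rot": TCP orientation; "contact_force": force on the tool from outside, world axes, zero at the start; "wrist_torque": the same for the moment, N m; "opening": opening from 0.0 (shut) to 1.0 (fully open); "grasp_force": force on a finger pad.
Only numpy, scipy, OpenCV 4.12 (cv2) and the standard library are available. Lean on these libraries where they do the work, as an engineer would, in place of code of your own. Each camera call takes 0.05 s, during which the arm holds its last target. There are 200 camera calls.

## Working session

There is one attempt and no reset: what is moved stays moved. The work goes in short steps, Python scripts to look and compute and a shell command to move; the robot and the scene stay as the last step left them, time stands still between calls to the robot, and variables do not carry over. Pictures are saved under pics/ and viewed, at most 13 in all, crops included, and the job is handed in when it is done.

```bash
ls; mkdir -p pics; cat > h.py <<'E'
import numpy as np, cv2
from rig import r, grab_frame
def K(f):
    F=200/np.tan(np.radians(f["vertical_fov"])/2); return np.array([[F,0,f["cx"]],[0,F,f["cy"]],[0,0,1.]])
def rays(f,uv):
    uv=np.asarray(uv,float).reshape(-1,1,2)
    n=cv2.undistortPoints(uv,K(f),np.array(f["dist"],float)).reshape(-1,2)
    return np.c_[n,np.ones(len(n))]
def onplane(f,uv,z):
    T=np.array(f["cam_to_world"]); d=rays(f,uv)@T[:3,:3].T; o=T[:3,3]
    return o+d*((z-o[2])/d[:,2])[:,None]
def cloud(f):
    T=np.array(f["cam_to_world"]); v,u=np.mgrid[:400,:640]
    d=rays(f,np.c_[u.ravel(),v.ravel()])*f["z_map"].reshape(-1,1)
    return (d@T[:3,:3].T+T[:3,3]).reshape(400,640,3)
def save(f,n): cv2.imwrite(n,f["pixels"][:,:,::-1])
E
python3 - <<'E'
from h import *
import pickle
D={n:grab_frame(n) for n in("scene","top","wrist")}
pickle.dump(D,open("f0.pkl","wb"))
for n,f in D.items():
    print(n,f["vertical_fov"],f["cx"],f["cy"],f["dist"],np.round(f["cam_to_world"],3).tolist(),(f["z_map"]>0).mean())
im=np.vstack([D["scene"]["pixels"],D["top"]["pixels"]])[:,:,::-1]
cv2.imwrite("pics/a.png",cv2.resize(D["scene"]["pixels"][:,:,::-1],(800,500)));cv2.imwrite("pics/b.png",cv2.resize(D["top"]["pixels"][:,:,::-1],(800,500)))
print(r.sense())
E
```

```text
pics
scene 46.06167097971345 332.02568688329967 199.0027989915499 [-0.01706852  0.          0.          0.          0.        ] [[-0.7, 0.435, -0.566, 1246.104], [0.714, 0.43, -0.552, 741.612], [0.003, -0.791, -0.612, 974.593], [0.0, 0.0, 0.0, 1.0]] 0.966984375
top 49.53223769200382 316.32317567046044 196.86640162119164 [-0.07739191  0.          0.          0.          0.        ] [[0.009, -0.984, 0.178, 251.195], [-1.0, -0.01, -0.006, 39.553], [0.008, -0.178, -0.984, 1576.74], [0.0, 0.0, 0.0, 1.0]] 0.9961015625
wrist 63.40438768681554 318.7437388743103 202.27534194861988 [-0.0649633  0.         0.         0.         0.       ] [[0.303, -0.909, -0.287, 263.787], [-0.953, -0.29, -0.089, -571.374], [-0.002, 0.3, -0.954, 372.446], [0.0, 0.0, 0.0, 1.0]] 0.99587890625
{'clock': 0.15, 'qpos': array([-1.26541944e+00,  3.53527700e-01,  1.63399388e+00, -4.09193526e-06,
        1.15521446e+00, -2.37880593e-03]), 'qvel': array([-0.00124829, -0.00094825, -0.00360878,  0.00032776, -0.00112638,
       -0.00109987]), 'joint_efforts': array([ 6.70152422e-04, -6.05635786e+01, -3.42339206e+01,  5.86746182e-05,
        6.11138530e-03,  1.96518522e-05]), 'eef_pos': array([ 189.22716324, -595.28338933,  252.6969104 ]), 'tcp_rot': array([-3.14044927e+00,  1.02185584e-06,  3.07757345e-01]), 'contact_force': array([ 0.58429822, -0.55358601, -0.06349939]), 'wrist_torque': array([ 0.07723157, -0.03197724, -0.01505503]), 'grasp_force': 0.0, 'opening': 0.9974412124217773}
```

View pics/a.png

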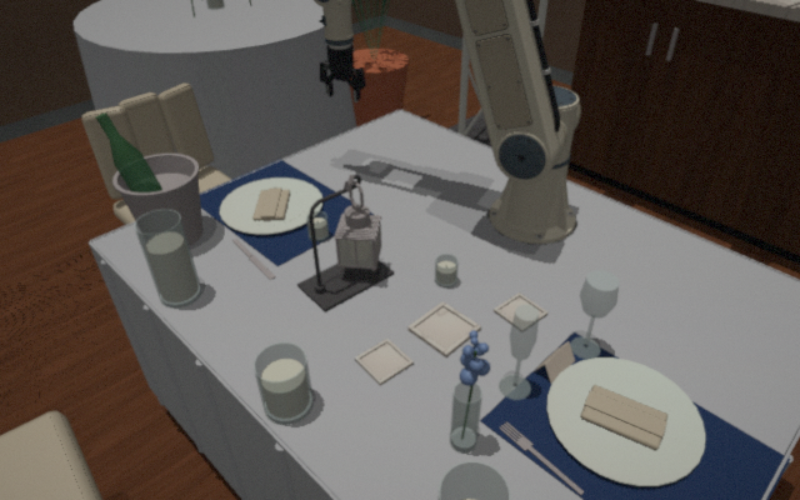

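View pics/b.png

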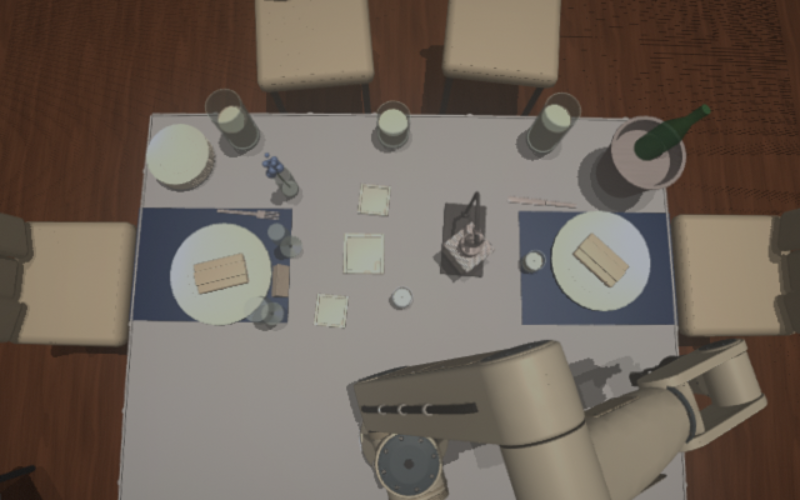

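The top picture (800x500) has tray candidates at (374,199), (364,254) and (331,311). The middle one looks largest. The stand plate is at (463,240), with the post to the far side (472,205) and the lantern nearer at (468,248). I'll measure these next.

```bash
python3 - <<'E'
from h import *
import pickle
D=pickle.load(open("f0.pkl","rb")); t=D["top"]; s=D["scene"]
def rect(f,m,z,name,lo=150):
    cs,_=cv2.findContours(m.astype(np.uint8),cv2.RETR_EXTERNAL,cv2.CHAIN_APPROX_NONE)
    for c in cs:
        if cv2.contourArea(c)<lo: continue
        P=onplane(f,c.reshape(-1,2),z)[:,:2].astype(np.float32)
        (x,y),(w,h),a=cv2.minAreaRect(P); print(name,c.reshape(-1,2).mean(0).round(),np.round([x,y,w,h,a],1))
px=t["pixels"]; hsv=cv2.cvtColor(px,cv2.COLOR_RGB2HSV)
for p in [(291,203),(291,190),(299,159),(265,249),(330,203),(371,190)]: print(p,px[p[1],p[0]],hsv[p[1],p[0]])
roi=np.zeros((400,640),bool); roi[140:270,245:325]=1
for th in (8,): 
    H=hsv.astype(int); m=roi&(H[:,:,2]>0)
    bg=np.median(px[140:270,245:325].reshape(-1,3),0); print("bg",bg)
    # warm: r-b larger than the cloth
    d=px.astype(int); m=roi&((d[:,:,1]-d[:,:,2])>12)
    m=cv2.morphologyEx(m.astype(np.uint8),cv2.MORPH_CLOSE,np.ones((5,5)))
    rect(t,m,12,"tray")
dark=(px.max(2)<75); dark[:, :345]=0;dark[:,395:]=0;dark[:150]=0;dark[230:]=0
rect(t,dark,10,"dark")
# clouds
C=cloud(s); 
m=(C[:,:,0]>350)&(C[:,:,0]<700)&(C[:,:,1]>-300)&(C[:,:,1]<-20)&(C[:,:,2]>100)&(C[:,:,2]<320)
v,u=np.nonzero(m)
Q=C[m]; print(len(Q),Q.min(0),Q.max(0))
for z in range(100,310,10):
    k=(Q[:,2]>=z)&(Q[:,2]<z+10); 
    if k.any(): print(z,k.sum(),np.round(Q[k].min(0)),np.round(Q[k].max(0)))
f=s["pixels"][120:260,230:330,::-1]; cv2.imwrite("pics/c.png",cv2.resize(f,None,fx=4.2,fy=4.2,interpolation=cv2.INTER_CUBIC))
g=t["pixels"][145:275,255:405,::-1]; cv2.imwrite("pics/d.png",cv2.resize(g,None,fx=4.5,fy=4.5,interpolation=cv2.INTER_CUBIC))
E
```

```text
(291, 203) [170 173 159] [ 36  21 173]
(291, 190) [160 159 144] [ 28  26 160]
(299, 159) [169 170 153] [ 32  26 170]
(265, 249) [169 173 158] [ 38  22 173]
(330, 203) [151 147 142] [ 17  15 151]
(371, 190) [110 102  98] [ 10  28 110]
bg [150. 146. 141.]
tray [264. 248.] [345.4 214.7  88.2  88.6  85.9]
tray [291. 203.] [513.4 124.6 115.3 114.2   0.8]
tray [299. 159.] [676.6  96.6  87.2  88.1  84.8]
1626 [ 439.82389484 -231.53701515  100.07061976] [644.26863818 -97.19658123 291.05092903]
100 102 [ 452. -177.  100.] [643. -99. 110.]
110 105 [ 449. -176.  110.] [641. -98. 120.]
120 96 [ 450. -181.  120.] [644. -98. 130.]
130 82 [ 475. -176.  130.] [ 643. -102.  140.]
140 227 [ 440. -232.  141.] [641. -97. 150.]
150 276 [ 456. -225.  150.] [643. -98. 160.]
160 53 [ 482. -185.  160.] [ 643. -120.  170.]
170 61 [ 491. -184.  170.] [ 643. -135.  180.]
180 86 [ 483. -194.  180.] [ 643. -135.  190.]
190 140 [ 485. -193.  190.] [ 642. -137.  199.]
200 37 [ 507. -180.  200.] [ 643. -150.  210.]
210 29 [ 510. -190.  210.] [ 643. -143.  220.]
220 26 [ 509. -190.  220.] [ 642. -139.  230.]
230 22 [ 511. -186.  231.] [ 641. -141.  239.]
240 21 [ 513. -180.  240.] [ 639. -141.  249.]
250 62 [ 510. -178.  250.] [ 634. -141.  260.]
260 127 [ 500. -179.  260.] [ 623. -147.  270.]
270 41 [ 495. -176.  270.] [ 536. -157.  279.]
280 31 [ 504. -175.  280.] [ 526. -159.  290.]
290 2 [ 520. -172.  291.] [ 521. -170.  291.]
```

View pics/d.png

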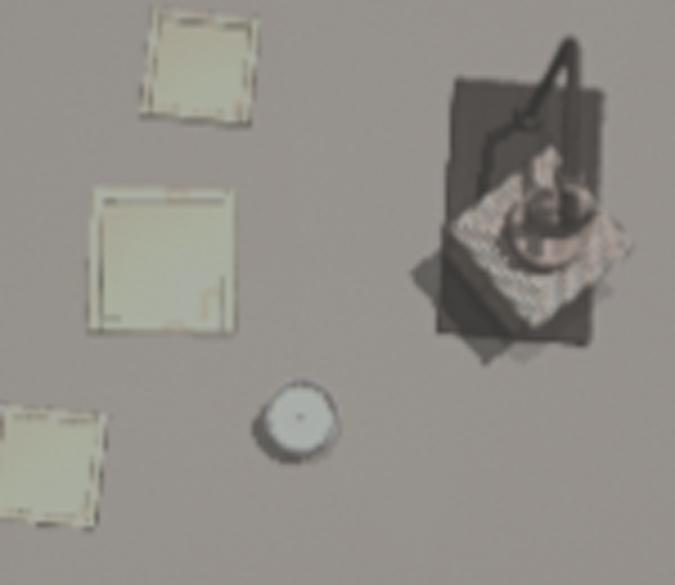

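View pics/c.png

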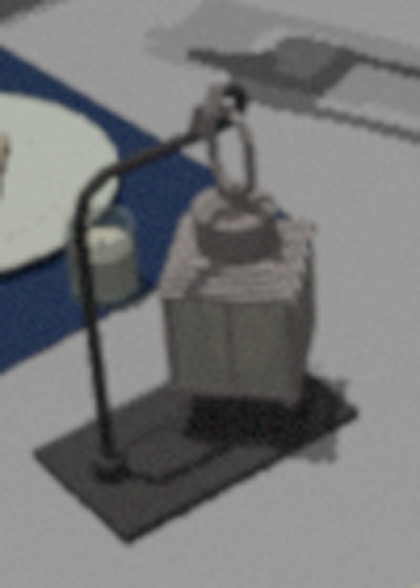

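Middle tray confirmed: about 115–120 mm square at (513,125), against about 88 for the other two. The stand crop shows the ring at crop (232,150), hanging under the nose at (237,97), with the post at (95,470). The lantern is turned about 45° to the stand. Next I'll measure the stand precisely.

```bash
python3 - <<'E'
from h import *
import pickle
D=pickle.load(open("f0.pkl","rb")); t=D["top"]; s=D["scene"]
px=t["pixels"]
print("plate px",px[170:215:8,356:392:5].max(2))
dark=(px.max(2)<112); dark[:, :345]=0;dark[:,395:]=0;dark[:155]=0;dark[230:]=0
dark=cv2.morphologyEx(dark.astype(np.uint8),cv2.MORPH_OPEN,np.ones((3,3)))
# straight edges of the plate: left edge rows 170..190 & 200..., right edge
E=[]
for v in list(range(166,192)):
    u=np.nonzero(dark[v])[0]; E.append((u.min(),v,u.max()))
E=np.array(E)
for c,n in((0,'left'),(2,'right')):
    P=onplane(t,np.c_[E[:,c]+(-.5 if c==0 else .5),E[:,1]],10)[:,:2]; k=np.polyfit(P[:,0],P[:,1],1); res=P[:,1]-np.polyval(k,P[:,0])
    k=np.polyfit(P[abs(res)<3,0],P[abs(res)<3,1],1); print(n,np.degrees(np.arctan(k[0])),np.polyval(k,[520,600]))
cs,_=cv2.findContours(dark,0,1); c=max(cs,key=cv2.contourArea)
P=onplane(t,c.reshape(-1,2),10)[:,:2].astype(np.float32); print(cv2.minAreaRect(P),cv2.approxPolyDP(P.reshape(-1,1,2),8,True).reshape(-1,2).round())
C=cloud(s)
m=(C[:,:,0]>350)&(C[:,:,0]<700)&(C[:,:,1]>-300)&(C[:,:,1]<-20)
Q=C[m]
post=Q[(Q[:,0]>610)&(Q[:,2]>60)&(Q[:,2]<235)]; print("post",len(post),np.median(post,0),post.std(0))
arm=Q[(Q[:,2]>250)&(Q[:,2]<272)&(Q[:,0]>545)&(Q[:,0]<625)];k=np.polyfit(arm[:,0],arm[:,1],1); print("arm",len(arm),np.degrees(np.arctan(k[0])),np.polyval(k,[510,560,600]))
nose=Q[(Q[:,2]>276)]; print("nose\n",nose[nose[:,2].argsort()].round()[::3])
ring=Q[(Q[:,2]>206)&(Q[:,2]<258)&(Q[:,0]<560)];print("ring\n",ring[ring[:,2].argsort()].round()[::4])
# same in top
C=cloud(t);m=(C[:,:,0]>350)&(C[:,:,0]<700)&(C[:,:,1]>-300)&(C[:,:,1]<-20);Q=C[m]
arm=Q[(Q[:,2]>250)&(Q[:,2]<275)&(Q[:,0]>545)&(Q[:,0]<625)];k=np.polyfit(arm[:,0],arm[:,1],1); print("toparm",len(arm),np.degrees(np.arctan(k[0])),np.polyval(k,[510,560,600]))
n=Q[Q[:,2]>272];print("topnose\n",n.round())
roof=Q[(Q[:,2]>138)&(Q[:,2]<170)&(Q[:,0]<600)];print("roof",cv2.minAreaRect(roof[:,:2].astype(np.float32)))
E
```

```text
plate px [[ 80  83  83  62  80  74  83 151]
 [ 81  79  83  82 123  74  83 150]
 [ 86  64 122 100 135 116  83 149]
 [124 153 152  89  82  64 118 138]
 [ 80 137 125  88 162 134 163 148]
 [ 66  67  95 152 158 165  96 146]]
left -4.0293434653831355 [-103.51174411 -109.14706209]
right -7.668511183434378 [-221.44998224 -232.22163952]
((605.59716796875, -172.00123596191406), (124.09355163574219, 190.89332580566406), 85.60203552246094) [[ 698. -219.]
 [ 690. -200.]
 [ 663. -207.]
 [ 674. -200.]
 [ 662. -181.]
 [ 665. -117.]
 [ 551. -109.]
 [ 590. -176.]
 [ 617. -195.]
 [ 601. -206.]
 [ 552. -201.]
 [ 575. -183.]
 [ 548. -172.]
 [ 541. -153.]
 [ 511. -160.]
 [ 511. -175.]
 [ 537. -168.]
 [ 526. -182.]
 [ 549. -223.]
 [ 579. -205.]
 [ 579. -231.]
 [ 659. -237.]
 [ 663. -218.]]
post 174 [ 639.28141071 -173.32902882  152.20538335] [ 2.79048102  2.79274989 51.61483323]
arm 94 -4.202204470795974 [-163.67252919 -167.34623381 -170.28519751]
nose
 [[ 531. -162.  276.]
 [ 502. -162.  277.]
 [ 504. -163.  278.]
 [ 528. -162.  278.]
 [ 510. -165.  279.]
 [ 526. -163.  280.]
 [ 526. -168.  281.]
 [ 506. 
[... 1107 characters left out ...]
87.]
 [ 518. -168.  288.]
 [ 518. -172.  285.]
 [ 514. -165.  289.]
 [ 514. -167.  293.]
 [ 515. -171.  288.]
 [ 513. -163.  280.]
 [ 513. -166.  282.]
 [ 511. -168.  289.]
 [ 512. -171.  285.]
 [ 511. -161.  274.]
 [ 508. -162.  288.]
 [ 509. -165.  285.]
 [ 508. -168.  290.]
 [ 508. -171.  287.]
 [ 510. -176.  278.]
 [ 506. -162.  284.]
 [ 506. -165.  286.]
 [ 505. -168.  288.]
 [ 506. -171.  285.]
 [ 504. -163.  278.]
 [ 503. -165.  283.]
 [ 503. -168.  283.]
 [ 500. -162.  283.]
 [ 500. -165.  282.]
 [ 499. -168.  286.]
 [ 498. -163.  276.]
 [ 499. -167.  273.]
 [ 499. -170.  273.]]
roof ((512.959228515625, -167.0581512451172), (100.19178771972656, 101.68028259277344), 39.05890655517578)
```

The stand's yaw comes out at about -0.075 rad and the seat at about (512.5,-166.5), where the ring and roof centre agree. I'll approach above it with the tool's y along the stand's y.

```bash
python3 -m inch '[[0,0,0.0305,0,0,-1,0],[0,0,0.0305,0,0,-1,0],[0,0,0.0305,0,0,-1,0],[0,0,0.0305,0,0,-1,0],[0,0,0,0.645,-1,0,0],[0,0,0,0.645,-1,0,0],[0,0,0,0.645,-1,0,0],[0,0,0,0.645,-1,0,0]]' 40
python3 -m inch '[[0,0,0,0.645,-1,0,0],[0,0,0,0.645,-1,0,0],[0,0,0,0.645,-1,0,0],[0,0,0,0.645,-1,0,0],[0,0,0,0.645,-1,0,0],[0,0,0,0.645,-1,0,0],[0,0,0,0.645,-1,0,0],[0,0,0,0.645,-1,0,0]]'
python3 -m inch '[[0,0,0,0.645,-1,0,0],[0,0,0,0.645,-1,0,0],[0,0,0,0.645,-1,0,0],[0,0,0,0.645,-1,0,0],[0,0,0,0.645,-1,0,0],[0,0,0,0.645,-1,0,0],[0,0,0,0,0,0,0],[0,0,0,0,0,0,0]]'
cat >> h.py <<'E'
from scipy.spatial.transform import Rotation as Rr
def to(x,y,z,yaw=None):
    s=r.sense(); p=s["eef_pos"]; R=Rr.from_euler("xyz",s["tcp_rot"])
    d=R.inv().apply(np.array([x,y,z])-p); print("clock",round(s["clock"],2),"pos",p.round(1),"rpy",s["tcp_rot"].round(3),"F",s["contact_force"].round(1),"open",round(s["opening"],3),"grip",round(float(s["grasp_force"]),1),"j6",s["qpos"][5].round(2))
    print("tool shift units",(d/25).round(3), "mm",d.round(1))
    if yaw is not None: print("rv units",((R.inv()*Rr.from_euler("xyz",[np.pi,0,yaw])).as_rotvec()/np.pi).round(4))
E
python3 -c "
from h import *
to(512.5,-166.5,246,-.075)
f=grab_frame('wrist'); save(f,'pics/w1.png')"
```

```text
clock: 0.82
eef_pos: [261.6, -499.6, 353.1]
tcp_rot: [-3.141, 0.0, -0.076]
contact_force: [0.2, -0.5, -0.6]
opening: 0.996
grasp_force: 0.0
clock: 1.48
eef_pos: [405.5, -309.7, 353.2]
tcp_rot: [-3.141, 0.0, -0.076]
contact_force: [0.1, -0.3, 0.5]
opening: 1.002
grasp_force: 0.0
clock: 2.15
eef_pos: [513.1, -167.7, 352.9]
tcp_rot: [-3.142, 0.001, -0.073]
contact_force: [-0.4, -0.9, 0.4]
opening: 0.997
grasp_force: 0.0
clock 2.15 pos [ 513.1 -167.7  352.9] rpy [-3.142e+00  1.000e-03 -7.300e-02] F [-0.4 -0.9  0.4] open 0.997 grip 0.0 j6 1.33
tool shift units [-0.025 -0.046  4.275] mm [ -0.6  -1.1 106.9]
rv units [-0.      0.0002  0.0007]
```

View pics/w1.png

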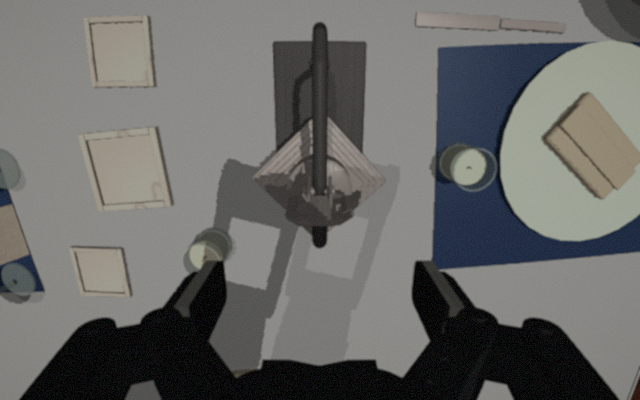

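The wrist view shows the arm running straight up at u=320, square and centred between the fingers (215 and 425). The nose end is at (320,238). Next I'll check the nose's x position from the wrist depth map.

```bash
python3 - <<'E'
from h import *
f=grab_frame("wrist"); C=cloud(f); Q=C[50:260,270:370].reshape(-1,3)
c,s=np.cos(-.075),np.sin(-.075); q=Q-[512.5,-166.5,0]; S=np.c_[q[:,0]*c+q[:,1]*s,-q[:,0]*s+q[:,1]*c,q[:,2]]
for a,b in((283,300),(275,283),(268,275),(255,268),(200,255)):
    k=(S[:,2]>a)&(S[:,2]<b)&(abs(S[:,1])<40); 
    if k.any(): print(a,k.sum(),np.percentile(S[k],[2,50,98],axis=0).round(1).tolist())
k=(S[:,2]>255)&(S[:,2]<270)&(S[:,0]>40); print("arm y",np.median(S[k][:,1]),np.polyfit(S[k][:,0],S[k][:,1],1))
k=(S[:,2]>130)&(S[:,2]<165); print("roof",cv2.minAreaRect(Q[k][:,:2].astype(np.float32)))
E
```

```text
283 581 [[-9.9, -6.8, 283.3], [4.8, -0.7, 287.3], [11.6, 6.0, 290.7]]
275 333 [[-13.2, -8.2, 275.1], [14.0, -0.0, 278.0], [23.5, 7.6, 282.9]]
268 367 [[-2.2, -13.5, 268.1], [15.6, 1.3, 270.0], [26.3, 12.9, 274.9]]
255 2790 [[-0.5, -18.8, 257.7], [55.9, -0.6, 263.3], [106.3, 18.4, 267.5]]
200 442 [[-2.0, -24.3, 210.5], [3.4, -13.0, 230.4], [5.1, 23.7, 254.8]]
arm y -0.57610501856808 [ 0.00262651 -0.50217999]
roof ((513.043212890625, -166.63217163085938), (99.99539184570312, 100.19123840332031), 38.94309997558594)
```

```bash
python3 -m inch '[[0,0,0,0,0,0.8,0],[0,0,0,0,0,0.8,0],[0,0,0,0,0,0.8,0],[0,0,0,0,0,0.5,0],[0,0,0,0,0,0,0]]'
python3 -c "
from h import *
to(512.5,-166.5,246,-.075)"
```

```text
clock: 2.67
eef_pos: [510.5, -169.4, 278.1]
tcp_rot: [-3.141, 0.005, -0.077]
contact_force: [-1.4, 0.4, -0.3]
opening: 1.0
grasp_force: 0.0
clock 2.67 pos [ 510.5 -169.4  278.1] rpy [-3.141  0.005 -0.077] F [-1.4  0.4 -0.3] open 1.0 grip 0.0 j6 1.32
tool shift units [ 0.079 -0.122  1.283] mm [ 2.  -3.1 32.1]
rv units [-0.0003  0.0015 -0.0007]
```

```bash
python3 -m inch '[[0,0,0,0.08,-0.12,0.5,0],[0,0,0,0,0,0.5,0],[0,0,0,0,0,0.2,0],[0,0,0,0,0,0,0],[0,0,0,0,0,0,0]]'
python3 -c "
from h import *
to(513,-166.5,246,-.075)"
```

```text
clock: 3.08
eef_pos: [514.9, -166.5, 251.5]
tcp_rot: [3.141, -0.0, -0.076]
contact_force: [-0.8, 0.6, 0.1]
opening: 1.001
grasp_force: 0.0
clock 3.08 pos [ 514.9 -166.5  251.5] rpy [ 3.141 -0.    -0.076] F [-0.8  0.6  0.1] open 1.001 grip 0.0 j6 1.33
tool shift units [-0.077  0.006  0.22 ] mm [-1.9  0.1  5.5]
rv units [ 0.0001 -0.0001 -0.0004]
```

```bash
python3 -m inch '[[0,0,0,-0.06,0,0.22,0],[0,0,0,0,0,0,0],[0,0,0,0,0,0,0.2],[0,0,0,0,0,0,0.4],[0,0,0,0,0,0,0.4],[0,0,0,0,0,0,0.4],[0,0,0,0,0,0,1],[0,0,0,0,0,0,1]]' 40
python3 -m inch '[[0,0,0,0,0,0,1],[0,0,0,0,0,0,1],[0,0,0,0,0,0,1],[0,0,0,0,0,0,1]]' 60
python3 -c "
from h import *
to(513,-166.5,246,-.075)
f=grab_frame('wrist'); save(f,'pics/w2.png')"
```

```text
clock: 3.75
eef_pos: [513.8, -166.5, 245.9]
tcp_rot: [3.14, -0.001, -0.075]
contact_force: [-0.9, -4.8, 5.8]
opening: 0.572
grasp_force: 41.7
clock: 4.08
eef_pos: [513.8, -166.4, 246.0]
tcp_rot: [3.14, -0.001, -0.075]
contact_force: [-1.1, -3.8, 6.8]
opening: 0.564
grasp_force: 60.4
clock 4.08 pos [ 513.8 -166.4  246. ] rpy [ 3.14e+00 -1.00e-03 -7.50e-02] F [-1.1 -3.8  6.8] open 0.564 grip 60.4 j6 1.33
tool shift units [-0.031  0.005 -0.   ] mm [-0.8  0.1 -0. ]
rv units [ 0.0004 -0.0004 -0.0001]
```

View pics/w2.png

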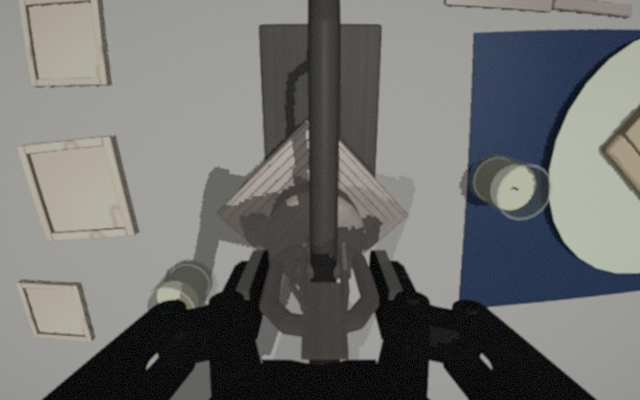

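The ring is gripped: opening is about 48 mm, with the ring visible between the fingers at (265–380, 300) and the bright keeper tongue at (325,320). Lift 2–3 mm to unload the seat, then push back along tool +x.

```bash
python3 -m inch '[[0,0,0,0,0,-0.1,1],[0,0,0,0,0,0,1],[0,0,0,0.1,0,0,1],[0,0,0,0.1,0,0,1],[0,0,0,0.1,0,0,1],[0,0,0,0,0,0,1],[0,0,0,0,0,0,1]]' 100
python3 -m inch '[[0,0,0,0.1,0,0,1],[0,0,0,0.1,0,0,1],[0,0,0,0.1,0,0,1],[0,0,0,0,0,0,1],[0,0,0,0,0,0,1],[0,0,0,0,0,0,1]]'
python3 -c "
from h import *
to(528.5,-167.5,249,-.075)"
```

```text
clock: 4.72
eef_pos: [521.1, -166.2, 247.4]
tcp_rot: [-3.141, 0.0, -0.075]
contact_force: [0.2, -0.5, -6.1]
opening: 0.549
grasp_force: 103.0
clock: 5.22
eef_pos: [527.6, -166.8, 247.5]
tcp_rot: [-3.141, 0.002, -0.076]
contact_force: [-5.2, 0.9, -4.2]
opening: 0.555
grasp_force: 103.0
clock 5.22 pos [ 527.6 -166.8  247.5] rpy [-3.141e+00  2.000e-03 -7.600e-02] F [-5.2  0.9 -4.2] open 0.555 grip 103.0 j6 1.34
tool shift units [ 0.038  0.025 -0.062] mm [ 1.   0.6 -1.5]
rv units [-0.0001  0.0007 -0.0002]
```

```bash
python3 -m inch '[[0,0,0,0.09,0,0,1],[0,0,0,0,0,0,1],[0,0,0,0,0,0,1]]'
python3 -c "
from h import *
to(528.5,-167.5,249,-.075)
for n in('wrist','scene'):
  f=grab_frame(n);C=cloud(f); 
  q=C.reshape(-1,3)-[513,-166.5,0];c,s=np.cos(-.075),np.sin(-.075);S=np.c_[q[:,0]*c+q[:,1]*s,-q[:,0]*s+q[:,1]*c,q[:,2]]
  for a,b in((12,30),(-30,-12)):
   k=(S[:,1]>a)&(S[:,1]<b)&(abs(S[:,0]-15)<25)&(S[:,2]>205)&(S[:,2]<278)
   for z in range(205,278,8):
    kk=k&(S[:,2]>=z)&(S[:,2]<z+8)
    if kk.sum()>3: print(n,a,z,kk.sum(),np.median(S[kk],0).round(1))
a=f['pixels'][120:180,250:310,::-1]; cv2.imwrite('pics/s3.png',cv2.resize(a,None,fx=9,fy=9,interpolation=2))
"
```

```text
clock: 5.47
eef_pos: [529.6, -167.0, 247.5]
tcp_rot: [-3.141, 0.003, -0.076]
contact_force: [-6.6, 0.5, -2.6]
opening: 0.556
grasp_force: 103.0
clock 5.47 pos [ 529.6 -167.   247.5] rpy [-3.141e+00  3.000e-03 -7.600e-02] F [-6.6  0.5 -2.6] open 0.556 grip 103.0 j6 1.34
tool shift units [-0.043  0.024 -0.062] mm [-1.1  0.6 -1.5]
rv units [-0.0001  0.0009 -0.0002]
wrist 12 205 138 [ 18.3  14.4 210.1]
wrist 12 213 204 [ 17.8  18.9 216.9]
wrist 12 221 131 [ 18.4  22.5 225.4]
wrist 12 229 227 [ 19.5  25.3 233.6]
wrist 12 237 291 [ 19.7  24.9 241.1]
wrist 12 245 374 [ 20.2  25.  249.2]
wrist 12 253 591 [ 18.9  25.  257.6]
wrist 12 261 919 [ 18.8  25.2 264.7]
wrist 12 269 247 [ 29.4  26.8 270.8]
wrist 12 277 24 [ 29.7  27.6 277.4]
wrist -30 205 16 [ 20.4 -13.1 211.3]
wrist -30 213 149 [ 19.7 -14.4 217.9]
wrist -30 221 141 [ 20.1 -17.6 225.4]
wrist -30 229 279 [ 21.1 -21.8 233.5]
wrist -30 237 345 [ 21.5 -21.8 241.2]
wrist -30 245 415 [ 21.9 -22.  249.1]
wrist -30 253 654 [ 20.6 -22.  257.4]
wrist -30 261 870 [ 20.1 -22.2 264.6]
wrist -30 269 309 [ 29.9 -26.8 273.7]
wrist -30 277 48 [ 29.7 -25.2 277.5]
scene 12 205 6 [ 18.5  20.2 210.5]
scene 12 213 6 [ 16.9  25.4 219.8]
scene 12 237 4 [ 25.4  28.7 241.9]
scene 12 245 4 [ 27.   28.1 248.4]
scene 12 253 4 [ 26.3  28.  254.5]
scene 12 261 4 [ 27.8  20.7 263.6]
scene -30 213 5 [ 19.3 -13.6 217.8]
scene -30 221 11 [ 17.3 -17.9 226.1]
scene -30 229 14 [ 18.8 -21.5 231.9]
scene -30 245 4 [ 26.5 -26.7 248.8]
scene -30 253 9 [ 25.5 -23.8 257.6]
scene -30 261 11 [ 23.3 -25.  265.1]
scene -30 269 12 [ 23.9 -25.2 272.6]
```

View pics/s3.png

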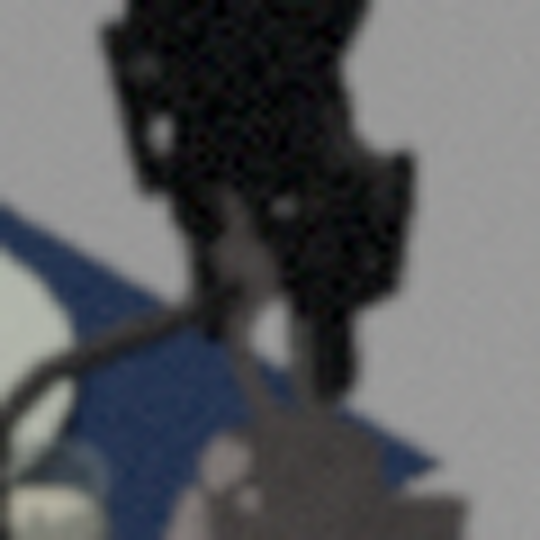

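The crop shows the ring pushed back under the hook at (260,360), with the fingers behind it. Bar x is about +15, inside the 13–17 window. Lift in stages while watching the force.

```bash
python3 -m inch '[[0,0,0,0,0,-0.12,1],[0,0,0,0,0,-0.12,1],[0,0,0,0,0,-0.12,1],[0,0,0,0,0,-0.12,1],[0,0,0,0,0,0,1]]'
python3 -c "
from h import *
to(528.5,-167.5,283,-.075)"
```

```text
clock: 5.98
eef_pos: [531.2, -167.3, 260.7]
tcp_rot: [3.141, -0.001, -0.075]
contact_force: [-1.6, 1.2, -3.8]
opening: 0.553
grasp_force: 103.4
clock 5.98 pos [ 531.2 -167.3  260.7] rpy [ 3.141e+00 -1.000e-03 -7.500e-02] F [-1.6  1.2 -3.8] open 0.553 grip 103.4 j6 1.34
tool shift units [-0.107  0.018 -0.894] mm [ -2.7   0.4 -22.3]
rv units [ 0.0001 -0.0005 -0.0001]
```

```bash
python3 -m inch '[[0,0,0,-0.08,0,-0.15,1],[0,0,0,0,0,-0.15,1],[0,0,0,0,0,-0.15,1],[0,0,0,0,0,-0.15,1],[0,0,0,0,0,-0.15,1],[0,0,0,0,0,-0.1,1],[0,0,0,0,0,0,1],[0,0,0,0,0,0,1]]'
python3 -c "
from h import *
to(528.5,-167.5,283,-.075)"
```

```text
clock: 6.65
eef_pos: [528.9, -167.1, 281.3]
tcp_rot: [3.141, -0.001, -0.075]
contact_force: [-0.6, 0.2, -5.7]
opening: 0.554
grasp_force: 103.6
clock 6.65 pos [ 528.9 -167.1  281.3] rpy [ 3.141e+00 -1.000e-03 -7.500e-02] F [-0.6  0.2 -5.7] open 0.554 grip 103.6 j6 1.34
tool shift units [-0.016  0.019 -0.066] mm [-0.4  0.5 -1.7]
rv units [ 0.     -0.0003 -0.0001]
```

```bash
python3 -m inch '[[0,0,0,-0.1,0,-0.1,1],[0,0,0,-0.2,0,0,1],[0,0,0,-0.3,0,0,1],[0,0,0,-0.4,0,0,1],[0,0,0,-0.4,0,0,1],[0,0,0,-0.4,0,0,1],[0,0,0,-0.4,0,0,1],[0,0,0,-0.4,0,0,1]]'
python3 -m inch '[[0,0,0,-0.4,0,0,1],[0,0,0,-0.3,0,0,1],[0,0,0,-0.2,0,0,1],[0,0,0,-0.1,0,0,1],[0,0,0,0,0,0,1],[0,0,0,0,0,0,1],[0,0,0,0,0,0,1],[0,0,0,0,0,0,1]]'
python3 -c "
from h import *
to(513.4,124.6,283,-.075)
f=grab_frame('scene'); C=cloud(f)
cv2.imwrite('pics/s4.png',cv2.resize(f['pixels'][80:260,220:420,::-1],None,fx=3.3,fy=3.3))
f=grab_frame('top');px=f['pixels'].astype(int);m=((px[:,:,1]-px[:,:,2])>11); m[:175]=0;m[235:]=0;m[:,:265]=0;m[:,320:]=0
m=cv2.morphologyEx(m.astype(np.uint8),cv2.MORPH_CLOSE,np.ones((5,5)))
m=cv2.morphologyEx(m,cv2.MORPH_OPEN,np.ones((3,3)))
c=max(cv2.findContours(m,0,1)[0],key=cv2.contourArea);print(cv2.minAreaRect(onplane(f,c.reshape(-1,2),10)[:,:2].astype(np.float32)))
"
```

```text
clock: 7.32
eef_pos: [462.4, -162.0, 283.5]
tcp_rot: [-3.142, 0.0, -0.076]
contact_force: [-0.4, -0.8, -5.4]
opening: 0.556
grasp_force: 103.6
clock: 7.98
eef_pos: [439.3, -160.3, 283.5]
tcp_rot: [3.142, -0.0, -0.075]
contact_force: [1.0, 0.2, -4.9]
opening: 0.554
grasp_force: 103.6
clock 7.98 pos [ 439.3 -160.3  283.5] rpy [ 3.142 -0.    -0.075] F [ 1.   0.2 -4.9] open 0.554 grip 103.6 j6 1.29
tool shift units [  2.097 -11.586   0.022] mm [  52.4 -289.6    0.5]
rv units [ 0.     -0.0001 -0.0001]
((513.8151245117188, 124.664306640625), (115.3952407836914, 114.30003356933594), 0.7634668350219727)
```

View pics/s4.png

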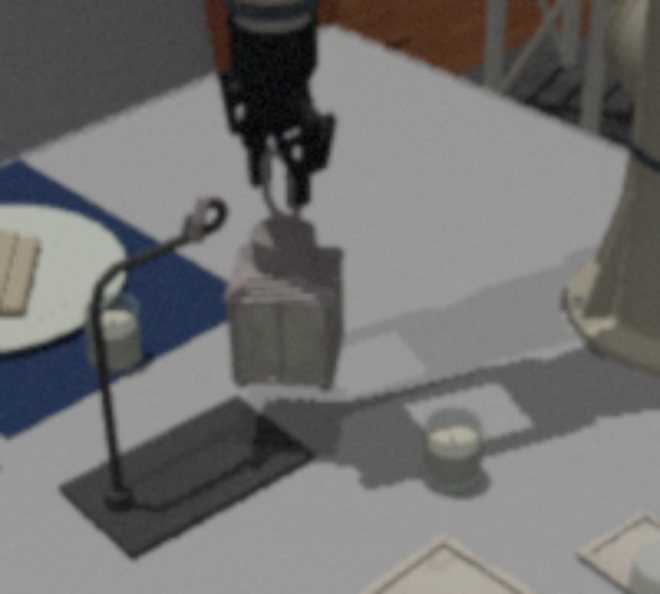

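The scene crop shows the lantern hanging from the gripper at (285,310), the hook empty at (210,215) and its keeper shut. The tray is re-measured at (513.7,124.6), yaw +0.013. Raise, carry it over, and settle.

```bash
python3 -m inch '[[0,0,0,0,0,-0.6,1],[0,0,0,0,0,-0.6,1],[0,0,0,0.15,-0.3,-0.4,1],[0,0,0,0.15,-0.6,0,1],[0,0,0,0.15,-0.9,0,1],[0,0,0,0.15,-1,0,1],[0,0,0,0.15,-1,0,1],[0,0,0,0.15,-1,0,1]]'
python3 -m inch '[[0,0,0,0.15,-1,0,1],[0,0,0,0.15,-1,0,1],[0,0,0,0.15,-1,0,1],[0,0,0,0.15,-1,0,1],[0,0,0,0.15,-1,0,1],[0,0,0,0.15,-0.9,0,1],[0,0,0,0.15,-0.6,0,1],[0,0,0,0.15,-0.28,0,1]]'
python3 -m inch '[[0,0,0,0,0,0.4,1],[0,0,0,0,0,0.4,1],[0,0,0,0,0,0.4,1],[0,0,0,0,0,0.4,1],[0,0,0,0,0,0,1],[0,0,0,0,0,0,1],[0,0,0,0,0,0,1],[0,0,0,0,0,0,1]]'
cat > roof.py <<'E'
from h import *
def roof(z0,z1,x=513,y=125,names=("top","wrist")):
    for n in names:
        f=grab_frame(n); C=cloud(f).reshape(-1,3)
        k=(C[:,2]>z0)&(C[:,2]<z1)&(abs(C[:,0]-x)<85)&(abs(C[:,1]-y)<85)
        if k.sum()>20: print(n,k.sum(),np.round(np.r_[cv2.minAreaRect(C[k][:,:2].astype(np.float32))[0],cv2.minAreaRect(C[k][:,:2].astype(np.float32))[1],cv2.minAreaRect(C[k][:,:2].astype(np.float32))[2]],1))
    return f
E
python3 -c "
from roof import *
to(513.7,124.6,300,-.075)
s=r.sense(); z=s['eef_pos'][2]-246+43; print('feet',z)
f=roof(z+92,z+118); save(f,'pics/w5.png')
f=roof(z+60,z+118,names=('top',))
"
```

```text
clock: 8.75
eef_pos: [470.8, -40.6, 323.7]
tcp_rot: [-3.141, -0.0, -0.076]
contact_force: [0.6, -0.5, -5.6]
opening: 0.552
grasp_force: 103.9
clock: 9.42
eef_pos: [513.4, 127.1, 323.4]
tcp_rot: [-3.141, 0.0, -0.074]
contact_force: [-0.3, -0.1, -4.8]
opening: 0.558
grasp_force: 104.3
clock: 10.08
eef_pos: [513.5, 124.3, 284.1]
tcp_rot: [-3.141, -0.001, -0.076]
contact_force: [-0.1, -1.0, -5.9]
opening: 0.552
grasp_force: 104.2
clock 10.08 pos [513.5 124.3 284.1] rpy [-3.141e+00 -1.000e-03 -7.600e-02] F [-0.1 -1.  -5.9] open 0.552 grip 104.2 j6 1.88
tool shift units [ 0.01  -0.012 -0.636] mm [  0.2  -0.3 -15.9]
rv units [-0.0001 -0.0003 -0.0003]
feet 81.10188484597563
top 374 [493.7 133.1 128.8  71.8  85. ]
wrist 9883 [513.8 129.5 100.5 100.2  39.4]
top 371 [493.6 133.5 129.2  70.8  85.2]
```

View pics/w5.png

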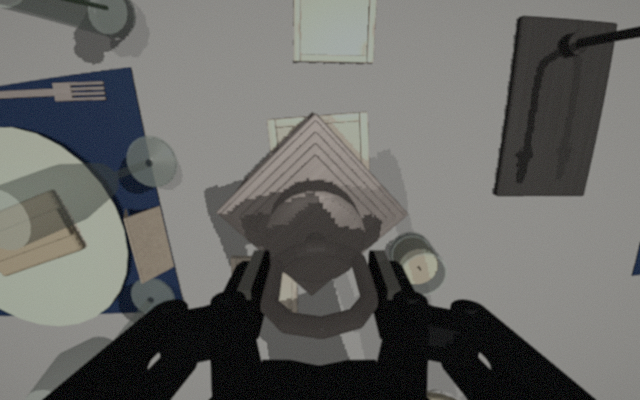

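The wrist view shows the lantern over the tray, roof corners at (218,213) and (405,213) with mid u≈312 against a finger mid of 320. That is a small y offset. I'll cross-check with the scene camera and measure the tilt.

```bash
python3 - <<'E'
from roof import *
z=81
f=grab_frame("scene"); S=cloud(f).reshape(-1,3); f=grab_frame("wrist"); W=cloud(f).reshape(-1,3)
for n,C in(("scene",S),("wrist",W)):
    k=(abs(C[:,0]-513)<85)&(abs(C[:,1]-125)<85)
    Q=C[k&(C[:,2]>z+80)&(C[:,2]<z+122)]
    print(n,len(Q),cv2.minAreaRect(Q[:,:2].astype(np.float32)))
    # extreme corners
    for d in((1,0),(-1,0),(0,1),(0,-1)):
        i=np.argsort(Q[:,:2]@np.array(d))[-6:]; print(d,np.median(Q[i],0).round(1))
    Q=C[k&(abs(C[:,2]-z-150)<6)&(np.hypot(C[:,0]-513,C[:,1]-127)<45)]
    if len(Q)>20:
        A=np.c_[Q[:,:2]-[513,125],np.ones(len(Q))]; p=np.linalg.lstsq(A,Q[:,2],rcond=None)[0]; print("cap plane",len(Q),p.round(4),cv2.minEnclosingCircle(Q[:,:2].astype(np.float32)))
    # tray rim in wrist
E
```

```text
scene 851 ((516.9281005859375, 130.28713989257812), (101.47614288330078, 98.31260681152344), 39.628841400146484)
(1, 0) [581.8 125.  182.3]
(-1, 0) [453.3 138.1 184.2]
(0, 1) [521.5 195.5 188.2]
(0, -1) [511.3  67.9 183.6]
cap plane 226 [1.900000e-02 2.060000e-02 2.296511e+02] ((514.5970458984375, 129.92120361328125), 31.40079116821289)
wrist 9951 ((515.38427734375, 129.81649780273438), (100.31983184814453, 100.43098449707031), 39.144718170166016)
(1, 0) [584.8 122.8 184.9]
(-1, 0) [448.2 136.2 179.6]
(0, 1) [522.5 198.1 185.3]
(0, -1) [508.8  60.6 179.2]
cap plane 5742 [2.58000e-02 3.92000e-02 2.29486e+02] ((513.6390991210938, 127.87366485595703), 30.003498077392578)
```

Both cameras agree: the lantern leans about 2° about x in the grip and sits about 4 mm too far +y. I'll roll the tool back and shift it.

```bash
python3 -m inch '[[-0.006,0,0,0,0.05,0,1],[-0.006,0,0,0,0.05,0,1],[0,0,0,0,0,0.4,1],[0,0,0,0,0,0.4,1],[0,0,0,0,0,0.2,1],[0,0,0,0,0,0,1],[0,0,0,0,0,0,1],[0,0,0,0,0,0,1]]'
cat > cap.py <<'E'
from roof import *
def cap(z):
  to(513.7,124.6,250,-.075)
  for n in("scene","wrist"):
    C=cloud(grab_frame(n)).reshape(-1,3)
    k=(abs(C[:,0]-513)<90)&(abs(C[:,1]-125)<90)
    Q=C[k&(C[:,2]>z+85)&(C[:,2]<z+122)]; a=cv2.minAreaRect(Q[:,:2].astype(np.float32))
    print(n,"roof",len(Q),np.round([*a[0],*a[1],a[2]],1))
    Q=C[k&(abs(C[:,2]-z-150)<6)&(np.hypot(C[:,0]-513,C[:,1]-126)<45)]
    if len(Q)>20:
        A=np.c_[Q[:,:2]-[513,125],np.ones(len(Q))]; p=np.linalg.lstsq(A,Q[:,2],rcond=None)[0]; c,R=cv2.minEnclosingCircle(Q[:,:2].astype(np.float32)); print("  cap",p.round(3),np.round([*c,R],1))
E
python3 -c "
from cap import *
cap(56)"
```

```text
clock: 11.0
eef_pos: [512.9, 121.1, 258.6]
tcp_rot: [3.104, 0.0, -0.076]
contact_force: [1.1, -0.7, -5.8]
opening: 0.55
grasp_force: 104.3
clock 11.0 pos [512.9 121.1 258.6] rpy [ 3.104  0.    -0.076] F [ 1.1 -0.7 -5.8] open 0.55 grip 104.3 j6 1.91
tool shift units [ 0.019 -0.157  0.337] mm [ 0.5 -3.9  8.4]
rv units [ 0.012   0.     -0.0002]
scene roof 762 [511.7 122.  101.8  99.3  38.7]
  cap [-2.00000e-03 -1.10000e-02  2.04311e+02] [514.2 123.5  31.2]
wrist roof 9891 [512.6 122.4 100.1 100.2  39.4]
  cap [-9.00000e-03  4.00000e-03  2.04347e+02] [512.4 122.2  30.2]
```

```bash
python3 -m inch '[[0,0,0,0.02,-0.08,0.3,1],[0,0,0,0,0,0.4,1],[0,0,0,0,0,0.4,1],[0,0,0,0,0,0.3,1],[0,0,0,0,0,0.05,1],[0,0,0,0,0,0,1],[0,0,0,0,0,0,1]]'
python3 -c "
from cap import *
cap(18)"
```

```text
clock: 11.68
eef_pos: [513.4, 121.7, 222.2]
tcp_rot: [3.104, 0.0, -0.076]
contact_force: [0.8, 0.1, -6.1]
opening: 0.551
grasp_force: 104.3
clock 11.68 pos [513.4 121.7 222.2] rpy [ 3.104  0.    -0.076] F [ 0.8  0.1 -6.1] open 0.551 grip 104.3 j6 1.92
tool shift units [ 0.004 -0.076 -1.118] mm [  0.1  -1.9 -27.9]
rv units [ 0.012   0.0001 -0.0002]
scene roof 758 [512.1 123.6 101.3  99.3  40.3]
  cap [-4.40000e-02  0.00000e+00  1.67789e+02] [512.8 124.1  30.2]
wrist roof 9806 [511.7 122.9 100.4 100.   39.4]
  cap [-3.10000e-02  6.00000e-03  1.67982e+02] [512.5 123.   30.3]
```

```bash
python3 -m inch '[[0,0,0,0.02,-0.04,0.08,1],[0,0,0,0,0,0.08,1],[0,0,0,0,0,0.06,1],[0,0,0,0,0,0,1],[0,0,0,0,0,0,1],[0,0,0,0,0,0,1]]'
python3 -c "
from cap import *
cap(12)"
```

```text
clock: 12.28
eef_pos: [513.9, 122.4, 216.8]
tcp_rot: [3.104, 0.0, -0.076]
contact_force: [-0.3, 0.9, -5.3]
opening: 0.552
grasp_force: 104.3
clock 12.28 pos [513.9 122.4 216.8] rpy [ 3.104  0.    -0.076] F [-0.3  0.9 -5.3] open 0.552 grip 104.3 j6 1.92
tool shift units [-0.016 -0.036 -1.332] mm [ -0.4  -0.9 -33.3]
rv units [ 0.012   0.     -0.0002]
scene roof 774 [513.5 124.1 102.3  99.5  38.4]
  cap [-3.20000e-02 -4.00000e-03  1.62589e+02] [513.6 125.5  30.5]
wrist roof 9843 [513.1 123.8 100.4 100.   39.1]
  cap [-1.80000e-02  5.00000e-03  1.62266e+02] [513.  123.6  30.3]
```

```bash
python3 -m inch '[[0,0,0,0,0,0.04,1],[0,0,0,0,0,0,1],[0,0,0,0,0,0.04,1],[0,0,0,0,0,0,1],[0,0,0,0,0,0,1]]'
python3 -c "
from cap import *
cap(12)"
```

```text
clock: 12.8
eef_pos: [514.0, 122.5, 215.3]
tcp_rot: [3.104, -0.0, -0.076]
contact_force: [-2.6, 0.5, 3.3]
opening: 0.554
grasp_force: 105.4
clock 12.8 pos [514.  122.5 215.3] rpy [ 3.104 -0.    -0.076] F [-2.6  0.5  3.3] open 0.554 grip 105.4 j6 1.92
tool shift units [-0.018 -0.033 -1.391] mm [ -0.5  -0.8 -34.8]
rv units [ 0.0119 -0.0001 -0.0002]
scene roof 754 [512.  123.9 100.5  99.6  39.8]
  cap [-3.40000e-02  3.00000e-02  1.61253e+02] [514.4 125.5  30.3]
wrist roof 9849 [512.4 123.9 100.4 100.   39.1]
  cap [-2.20000e-02  6.00000e-03  1.60863e+02] [513.  123.5  30.2]
```

The lantern has landed. Next I'll lean the ring towards -x with an arc about its hinge, then open.

```bash
python3 -m inch '[[0,0,0,0,0,-0.04,1],[0,0.0278,0,-0.15,0,0,1],[0,0.0278,0,-0.15,0,0,1],[0,0.0278,0,-0.15,0,0,1],[0,0.0278,0,-0.15,0,0,1],[0,0,0,0,0,0,1],[0,0,0,0,0,0,1]]'
python3 -c "
from cap import *
cap(12)"
```

```text
clock: 13.48
eef_pos: [498.5, 123.7, 213.9]
tcp_rot: [3.102, -0.348, -0.06]
contact_force: [0.4, -0.1, -4.9]
opening: 0.547
grasp_force: 104.4
clock 13.48 pos [498.5 123.7 213.9] rpy [ 3.102 -0.348 -0.06 ] F [ 0.4 -0.1 -4.9] open 0.547 grip 104.4 j6 2.2
tool shift units [ 1.063 -0.027 -1.154] mm [ 26.6  -0.7 -28.8]
rv units [ 0.0118 -0.111   0.0024]
scene roof 752 [511.9 124.9 103.4  98.4  43.6]
  cap [-2.2000e-02  1.3000e-02  1.6157e+02] [513.4 123.3  30.5]
wrist roof 8237 [512.9 123.1 100.3  99.9  43.7]
  cap [-9.00000e-03 -9.00000e-03  1.61244e+02] [513.1 123.7  29.9]
```

```bash
python3 -m inch '[[0,0,0,0.01,0,0.05,1],[0,0,0,0,0,0,1],[0,0,0,0,0,0,0.3],[0,0,0,0,0,0,0],[0,0,0,0,0,0,0],[0,0,0,0,0,0,0],[0,0,0,0,0,0,0],[0,0,0,0,0,0,0]]' 40
python3 -m inch '[[0,0,0,0,0,-1,0],[0,0,0,0,0,-1,0],[0,-0.0278,0,0,0,-1,0],[0,-0.0278,0,0,0,-1,0],[0.006,-0.0278,0,0,0,0,0],[0.006,-0.0278,0,0,0,0,0],[0,0,0,0,0,0,0],[0,0,0,0,0,0,0]]'
python3 -c "
from cap import *
cap(12)
f=grab_frame('wrist'); save(f,'pics/w6.png')"
```

```text
clock: 14.25
eef_pos: [499.9, 123.3, 212.7]
tcp_rot: [3.101, -0.349, -0.062]
contact_force: [-0.4, 0.1, 0.5]
opening: 0.999
grasp_force: 0.0
clock: 14.92
eef_pos: [468.6, 128.8, 306.7]
tcp_rot: [3.141, -0.001, -0.074]
contact_force: [0.3, -0.3, 0.4]
opening: 0.997
grasp_force: 0.0
clock 14.92 pos [468.6 128.8 306.7] rpy [ 3.141e+00 -1.000e-03 -7.400e-02] F [ 0.3 -0.3  0.4] open 0.997 grip 0.0 j6 1.91
tool shift units [1.808 0.031 2.271] mm [45.2  0.8 56.8]
rv units [ 0.0003 -0.0003  0.0004]
scene roof 749 [512.  124.4 101.   97.8  43.7]
  cap [-2.00000e-02  9.00000e-03  1.61252e+02] [513.7 124.   29.9]
wrist roof 6501 [512.6 122.9 100.4 100.8  43.8]
  cap [-5.0000e-03 -1.0000e-03  1.6059e+02] [512.5 123.   30.3]
```

View pics/w6.png

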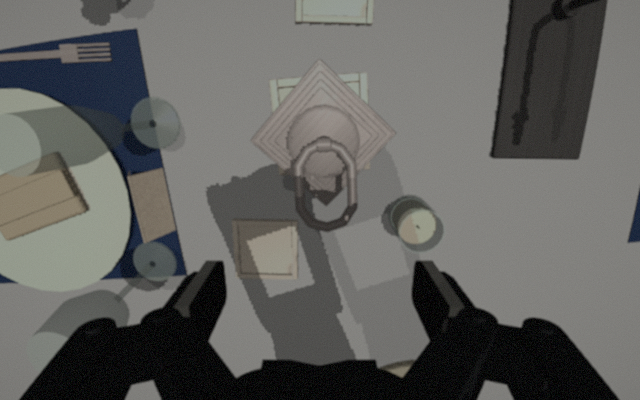

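The ring has fallen towards -x at (323,190). The cap at (322,140) is free on its ±y sides, and the lantern rests on the rim at about 43.8°. Next: go over the cap, descend and grip.

```bash
python3 -m inch '[[0,0,0,0.6,0.025,0,0],[0,0,0,0.6,0.025,0,0],[0,0,0,0.59,0.025,0.5,0],[0,0,0,0,0,0.9,0],[0,0,0,0,0,0.9,0],[0,0,0,0,0,0.8,0],[0,0,0,0,0,0.5,0],[0,0,0,0,0,0,0]]'
python3 -c "
from cap import *
cap(12)
to(513,123.6,153,-.075)"
```

```text
clock: 15.73
eef_pos: [510.1, 124.0, 214.5]
tcp_rot: [3.14, 0.004, -0.071]
contact_force: [-0.6, 0.3, -0.8]
opening: 1.002
grasp_force: 0.0
clock 15.73 pos [510.1 124.  214.5] rpy [ 3.14   0.004 -0.071] F [-0.6  0.3 -0.8] open 1.002 grip 0.0 j6 1.88
tool shift units [ 0.137 -0.03  -1.42 ] mm [  3.4  -0.7 -35.5]
rv units [0.0007 0.0012 0.0012]
scene roof 750 [511.4 123.9 100.7  98.3  44.1]
  cap [-3.20000e-02  1.80000e-02  1.61088e+02] [513.6 122.9  30.6]
wrist roof 9922 [512.3 122.9 100.4 100.5  43.9]
  cap [-1.10000e-02  2.00000e-03  1.60663e+02] [512.4 122.9  30.2]
clock 15.83 pos [511.9 124.4 217.3] rpy [ 3.141  0.    -0.072] F [ 0.3 -0.2 -0.1] open 1.002 grip 0.0 j6 1.88
tool shift units [0.045 0.027 2.574] mm [ 1.1  0.7 64.3]
rv units [0.0002 0.     0.0011]
```

```bash
python3 -m inch '[[0,0,0,0.04,0.04,0.5,0],[0,0,0,0,0,0.5,0],[0,0,0,0,0,0.5,0],[0,0,0,0,0,0.5,0],[0,0,0,0,0,0.3,0],[0,0,0,0,0,0.1,0],[0,0,0,0,0,0,0],[0,0,0,0,0,0,0]]'
python3 -c "
from cap import *
to(512.8,123.2,153,-.075)"
```

```text
clock: 16.5
eef_pos: [513.9, 123.3, 158.1]
tcp_rot: [-3.141, -0.001, -0.072]
contact_force: [1.0, -0.7, 0.3]
opening: 1.003
grasp_force: 0.0
clock 16.5 pos [513.9 123.3 158.1] rpy [-3.141e+00 -1.000e-03 -7.200e-02] F [ 1.  -0.7  0.3] open 1.003 grip 0.0 j6 1.88
tool shift units [-0.045  0.008  0.205] mm [-1.1  0.2  5.1]
rv units [-0.     -0.0004  0.001 ]
```

```bash
python3 -m inch '[[0,0,0,-0.04,0,0.16,0],[0,0,0,0,0,0,0],[0,0,0,0,0,0,0.2],[0,0,0,0,0,0,0.3],[0,0,0,0,0,0,1],[0,0,0,0,0,0,1],[0,0,0,0,0,0,1],[0,0,0,0,0,0,1]]' 40
python3 -c "
from cap import *
to(513.7,124.6,153,-.075)"
```

```text
clock: 17.17
eef_pos: [512.7, 123.0, 153.6]
tcp_rot: [3.141, -0.0, -0.072]
contact_force: [-1.4, -3.7, 6.0]
opening: 0.689
grasp_force: 42.3
clock 17.17 pos [512.7 123.  153.6] rpy [ 3.141 -0.    -0.072] F [-1.4 -3.7  6. ] open 0.689 grip 42.3 j6 1.88
tool shift units [ 0.036 -0.066  0.025] mm [ 0.9 -1.7  0.6]
rv units [ 0.0001 -0.0001  0.0009]
```

Gripped at 58.6 mm. Next I'll lift about 8 mm, turn +47° and re-measure.

```bash
python3 -m inch '[[0,0,0,0,0,-0.15,1],[0,0,0,0,0,-0.15,1],[0,0,0,0,0,-0.05,1],[0,0,0,0,0,0,1]]' 60
python3 -m inch '[[0,0,-0.0373,0,0,0,1],[0,0,-0.0373,0,0,0,1],[0,0,-0.0373,0,0,0,1],[0,0,-0.0373,0,0,0,1],[0,0,-0.0373,0,0,0,1],[0,0,-0.0373,0,0,0,1],[0,0,-0.0373,0,0,0,1],[0,0,0,0,0,0,1]]'
python3 -m inch '[[0,0,0,0,0,0,1],[0,0,0,0,0,0,1],[0,0,0,0,0,0,1]]'
python3 - <<'E'
from cap import *
cap(20); f=grab_frame("wrist"); save(f,"pics/w7.png")
to(513.7,124.6,150,.748)
C=cloud(f).reshape(-1,3)
for z0,z1 in((8,16),(4,16)):
    k=(C[:,2]>z0)&(C[:,2]<z1)&(abs(C[:,0]-513)<75)&(abs(C[:,1]-125)<75); print("tray",k.sum(),np.percentile(C[k],[.5,99.5],axis=0).round(1).tolist() if k.any() else 0)
E
```

```text
clock: 17.5
eef_pos: [512.3, 123.3, 162.0]
tcp_rot: [3.141, 0.0, -0.072]
contact_force: [0.4, 0.1, -5.7]
opening: 0.685
grasp_force: 65.3
clock: 18.17
eef_pos: [512.1, 123.2, 161.7]
tcp_rot: [-3.141, 0.001, 0.753]
contact_force: [-0.2, -0.7, -5.2]
opening: 0.682
grasp_force: 65.3
clock: 18.42
eef_pos: [512.3, 123.2, 161.9]
tcp_rot: [-3.142, 0.0, 0.745]
contact_force: [-0.2, 0.1, -6.4]
opening: 0.681
grasp_force: 65.3
clock 18.42 pos [512.3 123.2 161.9] rpy [-3.142  0.     0.745] F [-0.2  0.1 -6.4] open 0.681 grip 65.3 j6 1.06
tool shift units [ 0.076 -0.005 -3.525] mm [  1.9  -0.1 -88.1]
rv units [0.000e+00 1.000e-04 2.611e-01]
scene roof 729 [512.2 122.5 101.1 101.4   0.6]
  cap [-1.00000e-02 -8.00000e-03  1.69406e+02] [516.7 128.   41.1]
wrist roof 15070 [513.  123.1 100.2 100.7   0.9]
  cap [-1.10000e-02 -1.60000e-02  1.69026e+02] [518.4 128.6  42.9]
clock 18.57 pos [512.4 123.2 162. ] rpy [3.142 0.    0.747] F [-0.1  0.6 -6.5] open 0.684 grip 65.3 j6 1.06
tool shift units [ 0.075 -0.006  0.48 ] mm [ 1.9 -0.1 12. ]
rv units [ 0.      0.0001 -0.0004]
tray 3338 [[457.4, 64.6, 8.9], [575.4, 183.5, 13.0]]
tray 3927 [[457.6, 64.8, 4.0], [575.4, 183.5, 12.9]]
```

View pics/w7.png

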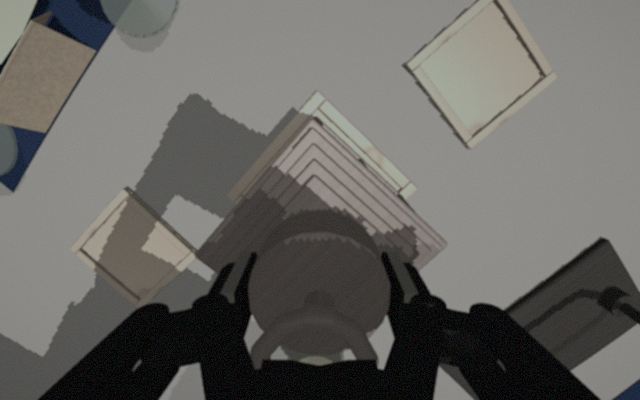

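The lantern is now square, at 0.9° against the tray's 0.8°, with its roof over the tray at (315,190). It is about 1 mm off centre. Correct and lower.

```bash
python3 -m inch '[[0,0,0,0.056,-0.013,0,1],[0,0,0,0,0,0.12,1],[0,0,0,0,0,0.12,1],[0,0,0,0,0,0.12,1],[0,0,0,0,0,0.12,1],[0,0,0,0,0,0,1],[0,0,0,0,0,0,1]]'
python3 -m inch '[[0,0,0,0,0,0.04,1],[0,0,0,0,0,0.04,1],[0,0,0,0,0,0,1],[0,0,0,0,0,0,1]]'
python3 - <<'E'
from cap import *
cap(5)
E
```

```text
clock: 19.15
eef_pos: [513.0, 124.3, 149.6]
tcp_rot: [-3.141, 0.001, 0.748]
contact_force: [-0.0, -0.5, -5.6]
opening: 0.682
grasp_force: 65.5
clock: 19.48
eef_pos: [513.2, 124.4, 148.0]
tcp_rot: [3.142, 0.0, 0.748]
contact_force: [-0.4, 0.2, -6.0]
opening: 0.683
grasp_force: 65.5
clock 19.48 pos [513.2 124.4 148. ] rpy [3.142 0.    0.748] F [-0.4  0.2 -6. ] open 0.683 grip 65.5 j6 1.06
tool shift units [ 0.019  0.006 -4.079] mm [   0.5    0.2 -102. ]
rv units [0.    0.    0.262]
scene roof 744 [512.8 124.  102.7 105.2   1.4]
  cap [-2.40000e-02 -1.00000e-03  1.55338e+02] [516.4 128.5  41.3]
wrist roof 15022 [513.9 124.2 100.2 100.9   1. ]
  cap [-1.50000e-02 -2.00000e-02  1.55028e+02] [519.2 129.9  43. ]
```

Feet are at about 5 mm with no rim contact, so they are inside the rim. Touch down, open and retreat.

```bash
python3 -m inch '[[0,0,0,0,0,0.03,1],[0,0,0,0,0,0,1],[0,0,0,0,0,0.03,1],[0,0,0,0,0,0,1],[0,0,0,0,0,0,1]]'
python3 -c "
from h import *
to(513.2,124.4,300)"
```

```text
clock: 20.0
eef_pos: [513.6, 124.5, 146.9]
tcp_rot: [3.141, -0.001, 0.748]
contact_force: [-0.2, -0.7, 1.0]
opening: 0.685
grasp_force: 66.3
clock 20.0 pos [513.6 124.5 146.9] rpy [ 3.141e+00 -1.000e-03  7.480e-01] F [-0.2 -0.7  1. ] open 0.685 grip 66.3 j6 1.06
tool shift units [-0.011 -0.007 -6.123] mm [  -0.3   -0.2 -153.1]
```

```bash
python3 -m inch '[[0,0,0,0,0,0,0.5],[0,0,0,0,0,0,0.2],[0,0,0,0,0,0,0],[0,0,0,0,0,0,0],[0,0,0,0,0,0,0],[0,0,0,0,0,-0.2,0],[0,0,0,0,0,-0.4,0],[0,0,0,0,0,-0.8,0]]' 30
python3 -m inch '[[0,0,0,0,0,-1,0],[0,0,0,0,0,-1,0],[0,0,0,0,0,-1,0],[0,0,0,0,0,-1,0],[0,0,0,0,0,-1,0],[0,0,0,0,0,0,0],[0,0,0,0,0,0,0],[0,0,0,0,0,0,0]]'
python3 - <<'E'
from cap import *
cap(5)
f=grab_frame("wrist"); C=cloud(f).reshape(-1,3)
k=(C[:,2]>8)&(C[:,2]<16)&(abs(C[:,0]-513)<75)&(abs(C[:,1]-125)<75); print("tray",k.sum(),np.percentile(C[k],[.5,99.5],axis=0).round(1).tolist())
cv2.imwrite("pics/end.png",np.hstack([cv2.resize(grab_frame("scene")["pixels"][130:330,220:420,::-1],(400,400)),cv2.resize(f["pixels"][:,:,::-1],(400,250))[:, :].copy() if 0 else cv2.copyMakeBorder(cv2.resize(f["pixels"][:,:,::-1],(400,250)),0,150,0,0,0)]))
E
```

```text
clock: 20.67
eef_pos: [512.1, 124.1, 180.9]
tcp_rot: [-3.14, 0.003, 0.748]
contact_force: [-0.3, 0.0, -1.0]
opening: 1.002
grasp_force: 0.0
clock: 21.33
eef_pos: [512.9, 124.3, 306.6]
tcp_rot: [3.141, 0.0, 0.748]
contact_force: [0.0, 0.5, -1.0]
opening: 1.001
grasp_force: 0.0
clock 21.33 pos [512.9 124.3 306.6] rpy [3.141 0.    0.748] F [ 0.   0.5 -1. ] open 1.001 grip 0.0 j6 1.06
tool shift units [0.031 0.013 2.262] mm [ 0.8  0.3 56.6]
rv units [1.00e-04 0.00e+00 2.62e-01]
scene roof 759 [5.147e+02 1.242e+02 1.010e+02 1.000e+02 3.000e-01]
  cap [-3.00000e-02  1.40000e-02  1.54669e+02] [514.7 125.1  30.5]
wrist roof 5640 [514.8 124.2 100.4 100.    0.8]
  cap [-6.00000e-03 -3.00000e-03  1.53593e+02] [514.9 123.9  30. ]
tray 1475 [[456.5, 65.6, 8.7], [575.5, 183.8, 13.1]]
```

View pics/end.png

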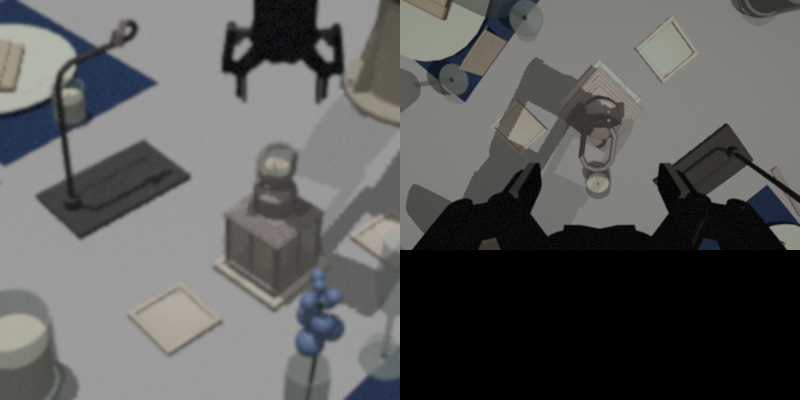

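The lantern sits square inside the tray rim at (270,240) in the left half, within about 1 mm of centre. The gripper is clear, the keeper is shut, and the other things in view are undisturbed.

```bash
python3 -c "
from rig import r
print(r.sign_off())"
```

```text
the job is handed in; nothing more can be done
None
```

The lantern is off the hook and stands level in the 120 mm tray, about 1 mm off centre and square to within 1°, with the keeper shut and the gripper clear; I handed the job in at about 21 s, but no verdict came back.

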